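# Put the lamp cup on the stuck tray and slide it home into the little shrine

## Robot

A 7-joint arm with a two-finger parallel gripper is mounted at the origin on the work surface. World frame = base frame: x ahead of the robot, y to its left, z up, the work surface at z = 0. Lengths are in m, angles in rad, forces in N, time in s.
With the tool pointing down it reaches from about 0.4 to 0.85 m from the base axis. Payload 10.4 kg.
Tool frame: the origin (TCP) lies midway between the tips of the shut fingers; the grasp point (between the pads) lies robot.grip_point_offset behind it (robot.grip_point_offset is the distance from the TCP to the grasp point, in m); z points along the fingers, y is the line along which they close (so a half turn about z gives the same grasp; the last joint's range is limited). The gripper opens to 87 mm and grips with 3 to 60 N. Pads are 19 mm wide; open, the fingers measure 117 mm over their backs; the gripper's body (75 mm by 190 mm) begins 51 mm behind the grasp point.
Start: joints at [1.273, 0.332, -0.065, 1.46, 0.022, 1.35, -0.088], TCP at [0.17, -0.602, 0.223] pointing down, gripper open.
Joint ranges: [-2.6, 2.6], [-0.5, 2.12], [-1.47, 1.34], [0.16, 2.42], [-1.27, 4.41], [0.06, 2.06], [-2.6, 2.6]. Speed limits (rad/s): [2.22, 2.22, 2.79, 2.79, 3.14, 3.14, 3.14].

## Interface

Orientations are given as a rotation vector (axis times angle).
In Python, from rig import monitor, cams, job, nets, robot gives the robot as it stands.
- The arm moves only by the tool move_arm, never from a script. Its argument "increments" is a list of rows, each a list of 6 numbers: the shift along the tool's x, y, z in cm, then the turn, a rotation vector about the tool's x, y, z in degrees. In form: [[dx, dy, dz, rx, ry, rz], ...]. A call has 1 to 8 rows; each row shifts and turns the commanded pose from where the row before left it, along the tool's axes as they then stand; what a row does not reach is not made up. A row lasts 1/8 s, in which the tool goes at most 62.5 mm and 10.7 degrees, less where a joint would pass 70% of its speed; a pose out of reach is approached as far as the arm can. A call is refused whole if a number of a shift passes 6.25 or a number of a turn 10.7, either way. A call with a gripper value outside its range is refused whole. "fingers" is the opening, from -1 (shut) to 1 (fully open), set as the call begins (left out, the last holds). The fingers move at their own pace and stop on an object; "force" is the grip in N (left out, the last holds). Time passes only in rows, so rows that do not move let the fingers close. It gives the time, the measured TCP pose, the force, the opening and the grip force at its end, in the units of the state.
- monitor.read_state(): the state, without advancing time (a new reading comes with each control period).
- cams.capture(name): name is "side" or "top" or "wrist"; returns a dict with "pixels" (400x640x3 uint8, red, green, blue), "range_z" (400x640 float32, m along the optical axis (not along the pixel's ray), 0 where there is no reading), "vfov" (degrees; the focal length in pixels is half the picture's height over the tangent of half this angle, whatever the lens; pixels are square), "cx", "cy" (the principal point, pixels), "world_from_camera" (4x4, takes a point from camera to world coordinates); the wrist camera has in their place "tool_from_camera" (4x4, takes a point from camera to tool coordinates, whose origin is the TCP and whose axes are the flange's). Camera axes: x right, y down, z forward; pixel columns grow to the right and rows downward; lengths in m; the calibration is good to about 2 mm. A picture is of the moment at which its call begins: read the wrist's pose just before it.
- job.finish_job(): hands the job in; it is judged then, once.
Trained networks look in a picture, given as the dict that the camera call returned (one of the last four; its "shot" number tells which), for a name from the list of things; names that differ only in an ending like _2 or _b are one class to them, and where a whole thing is asked for, a point or a joint stands for the part that bears it (a point fixed in the world has none). Each returns a list of dicts, best first, with "conf" (0 to 1); they miss things now and then, are a little off and sometimes report something else, mostly with a low value. They report only what shows in the picture. A call takes as long as a camera call. They do not tell look-alikes from the thing itself.
- nets.recognise(thing, picture): "centre" ([x, y, z] in m, in world coordinates, good to about 4 mm: the middle of the surface that is visible of it).
The state is a dict: "time_s": time; "joints": joint angles; "joint_vel": joint speeds; "tau": joint torques, N m; "position": TCP position; "ee_rot": TCP orientation; "contact_force": force on the tool from outside, world axes, zero at the start; "wrist_torque": the same for the moment, N m; "gripper_width": opening from 0.0 (shut) to 1.0 (fully open); "gripper_force": force on a finger pad.
Only numpy, scipy, OpenCV 4.12 (cv2) and the standard library are available. Lean on these libraries where they do the work, as an engineer would, in place of code of your own. Each camera call takes 0.05 s, during which the arm holds its last target. There are 200 camera calls.

## Task

Stand the brass lamp cup upright in the brass ring of the sliding tray and let go. Then push the tray by its red handle into the little wooden shrine: it is stuck at first and must be pushed firmly until it breaks free, after which you slide it gently on until you feel it rest against the soft stop hidden inside, without ramming the stop. Leave the tray touching the stop with the cup standing in its ring, and do not disturb the plate, bowl, spoon or container.

Things in the scene. Friction and masses are not known exactly. Their poses are not given: they have to be found in the camera images.
- shrine: Fixed dark-wood shrine with its rail, on a low chowki table whose top is 50 mm above the work surface. Origin on the chowki top, right below the tray's ring in its starting place. x axis: the way the tray is pushed; z up. The rail board, 84 mm wide and 12 mm thick, runs from x = -110 to +175 mm.
- tray (a joint): How far the tray has slid into the shrine, m; 0 at the start. A hidden catch holds it: roughly 10 to 20 N, easing off over the first 10 mm, break it free; then it slides against about 2 to 4 N and stays where left. Steel plate 115 mm long, 62 mm wide, top 28 mm above the chowki; it cannot leave its rail.
- tray_seat (a point): Centre of the brass ring on the tray, on the tray's top face (28 mm above the chowki). The ring is 49 mm across inside and stands 5 mm high. The cup's underside centre belongs here. Axes as the shrine's.
- tray_handle (a point): Centre of the back face (the face to push, looking away from the shrine) of the tray's red upright handle, 83 mm behind the ring centre, 54 mm above the chowki. The handle is 16 mm thick along the slide, 50 mm wide, from 28 to 80 mm above the chowki. Axes as the shrine's.
- tray_nose (a point): Middle of the tray's leading edge, 32 mm ahead of the ring centre; axes as the shrine's. It meets a hidden sprung stop in the shrine after 70 to 105 mm of travel, different every time and not reported. The stop gives about 0.8 mm per newton after the first 2 N; pushed in by 10 mm (about 14 N on it, some 17 N on the handle) it counts as rammed.
- lamp: Loose brass lamp cup, 50 mm high, 130 to 210 g, 42 mm diameter up to 40 mm height with a 47 mm lip round the top 6 mm. Origin at the centre of its underside, z up. It starts standing on the chowki.
- plate: Bystander: shallow steel plate, 156 mm across, 14 mm high, on the chowki. Origin at the centre of its underside.
- bowl: Bystander: small glass bowl, 84 mm across, 45 mm high, on the chowki. Origin at the centre of its underside.
- spoon: Bystander: steel spoon, 150 mm long, lying on the chowki. Origin under its middle.
- container: Bystander: lidded plastic container 84 x 104 x 67 mm, on the chowki. Origin at the centre of its underside.
- shrine_mouth (a point): Middle of the foot of the canopy's open mouth, on the chowki top, 50 mm ahead of the shrine's origin; axes as the shrine's. The canopy is closed at the sides, far end and top, 125 mm long from here and 108 mm wide (the roof juts out 6 to 8 mm more); opening 92 mm wide, ceiling at 92 mm and roof top at 102 mm above the chowki, a small brass knob on it at 115 mm.
Not all that is in view belongs to the job. There is more than one size of the lamp; the job needs the largest.

How it is judged:
By the outcome, as a careful person would: the job done as asked, in the order asked, and still so for the second after the job is handed in, with the robot touching nothing.
It also fails if it takes over 66 s, if anything falls off the work surface, if the arm or the gripper's body presses on something with over 40 N, if the wrist force passes 120 N, or if a joint passes its speed limit or range.

## Working session

There is one attempt and no reset: what is moved stays moved. The work goes in short steps, Python scripts to look and compute and a tool call to move; the robot and the scene stay as the last step left them, time stands still between calls to the robot, and variables do not carry over. Pictures are saved under pics/ and viewed, at most 10 in all, crops included, and the job is handed in when it is done.

Besides the shell and the picture viewer there is one more tool, called after ">>>" by a JSON object that holds its "fn" and its "kwargs". move_arm: Moves the arm, as the interface text tells. Its arguments: {"type":"object","properties":{"increments":{"type":"array"},"fingers":{"type":"number"},"force":{"type":"number"}},"required":["increments"]}

```bash
mkdir -p pics; cat > h.py <<'E'
import numpy as np, cv2
from rig import monitor, cams, job, nets, robot
from scipy.spatial.transform import Rotation as R
def T():
    s=monitor.read_state(); M=np.eye(4); M[:3,:3]=R.from_rotvec(s['ee_rot']).as_matrix(); M[:3,3]=s['position']; return M
def cap(n):
    t=T(); p=cams.capture(n)
    p['W']=p['world_from_camera'] if n!='wrist' else t@p['tool_from_camera']
    return p
def cloud(p):
    h,w=p['range_z'].shape; f=h/2/np.tan(np.radians(p['vfov']/2))
    v,u=np.mgrid[:h,:w]; z=p['range_z']
    c=np.stack([(u-p['cx'])/f*z,(v-p['cy'])/f*z,z],-1)
    return c@np.array(p['W'])[:3,:3].T+np.array(p['W'])[:3,3]
def save(p,n): cv2.imwrite('pics/'+n,np.ascontiguousarray(p['pixels'][:,:,::-1]))
E
python3 - <<'E'
from h import *
np.set_printoptions(precision=4,suppress=True)
print(robot.grip_point_offset, monitor.read_state())
print(T())
for n in ('top','side'):
    p=cap(n); save(p,n+'1.png'); c=cloud(p); np.save(n+'.npy',c)
    print(n,p['W'],p['vfov'])
    for t in ('lamp','tray_handle','tray_seat','shrine','plate','bowl','spoon','container'):
        print(t,[(np.round(d['centre'],3),round(d['conf'],2)) for d in nets.recognise(t,p)])
E
```

```text
0.0187 {'time_s': 0.0, 'joints': array([ 1.2734,  0.3328, -0.0647,  1.4609,  0.0216,  1.3499, -0.0885]), 'joint_vel': array([-0.    ,  0.0003, -0.0006,  0.0006, -0.0008, -0.0008,  0.    ]), 'tau': array([ -0.0004, -62.3265,   0.0245, -38.9906,  -0.0613,   0.0397,
         0.0001]), 'position': array([ 0.1695, -0.6012,  0.2218]), 'ee_rot': array([-3.1106, -0.4301,  0.0004]), 'contact_force': array([-0.5381,  0.1434, -0.2004]), 'wrist_torque': array([-0.0152, -0.0155, -0.0836]), 'gripper_force': 0.0, 'gripper_width': 0.9981441216890806}
[[ 0.9625  0.2714 -0.0004  0.1695]
 [ 0.2714 -0.9625  0.0013 -0.6012]
 [-0.     -0.0014 -1.      0.2218]
 [ 0.      0.      0.      1.    ]]
top [[ 0.0027 -0.9822  0.1878  0.2795]
 [-0.9998 -0.0063 -0.0186 -0.0616]
 [ 0.0195 -0.1877 -0.982   1.3476]
 [ 0.      0.      0.      1.    ]] 51.493240735020464
lamp [(array([ 0.528, -0.5  ,  0.036]), 0.5), (array([ 0.269, -0.289,  0.036]), 0.38)]
tray_handle [(array([0.523, 0.164, 0.081]), 0.89)]
tray_seat [(array([0.521, 0.166, 0.081]), 0.61)]
shrine [(array([0.5  , 0.065, 0.151]), 0.62)]
plate [(array([ 0.772
[... 251 characters left out ...]
-0.17   -0.67    0.7227 -1.0056]
 [-0.0008 -0.7332 -0.68    0.9694]
 [ 0.      0.      0.      1.    ]] 47.72968141523861
lamp [(array([ 0.526, -0.508,  0.035]), 0.79), (array([ 0.547, -0.274,  0.096]), 0.57), (array([ 0.268, -0.298,  0.036]), 0.46), (array([ 0.499, -0.012,  0.152]), 0.42), (array([0.529, 0.2  , 0.1  ]), 0.25)]
tray_handle [(array([0.526, 0.2  , 0.098]), 0.53)]
tray_seat [(array([0.534, 0.2  , 0.101]), 0.63)]
shrine [(array([0.53 , 0.198, 0.101]), 0.73), (array([ 0.498, -0.013,  0.148]), 0.65)]
plate [(array([0.713, 0.125, 0.062]), 0.75)]
bowl [(array([ 0.502, -0.013,  0.15 ]), 0.5)]
spoon [(array([0.715, 0.123, 0.061]), 0.56)]
container [(array([0.68 , 0.319, 0.108]), 0.8)]
```

View pics/top1.png

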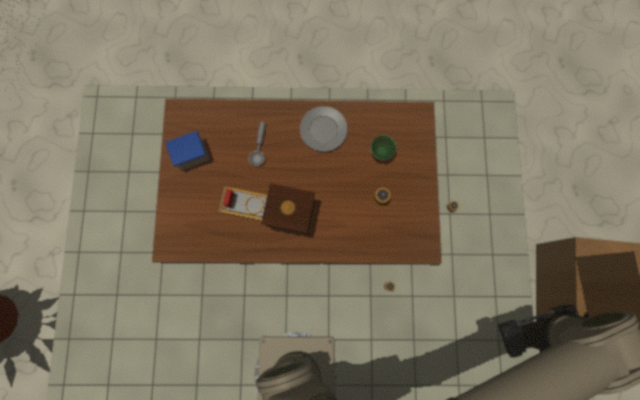

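View pics/side1.png

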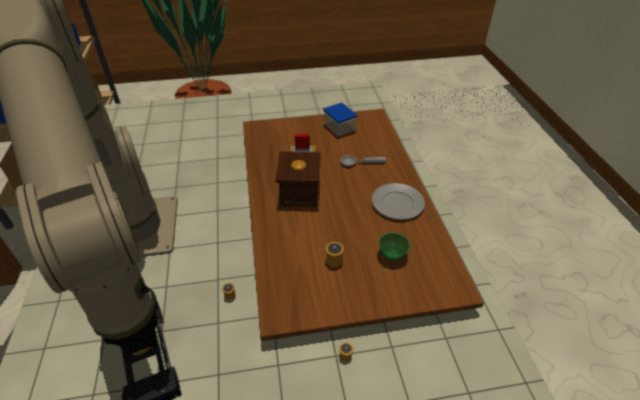

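The top view shows the large lamp at (383,195), the red handle at (229,199), the ring near (254,205) and the canopy at (288,210). The small lookalike lamps are on the floor at (452,206) and (390,286). The side view agrees, with the lamp at (335,253). Next I measure from the depth clouds.

```bash
python3 - <<'E'
from h import *
np.set_printoptions(precision=4,suppress=True)
for n in ('top','side'):
    c=np.load(n+'.npy'); q=c.reshape(-1,3)
    def box(x0,x1,y0,y1,z0,z1): 
        m=(q[:,0]>x0)&(q[:,0]<x1)&(q[:,1]>y0)&(q[:,1]<y1)&(q[:,2]>z0)&(q[:,2]<z1); return q[m]
    def rep(l,b):
        if len(b)<3: print(n,l,len(b));return
        r=cv2.minAreaRect((b[:,:2]*1000).astype(np.float32)); print(n,l,len(b),b.mean(0),'rect',np.round(r[0],1),np.round(r[1],1),round(r[2],1), 'z',np.percentile(b[:,2],[5,50,95]))
    rep('chowki',box(.4,.45,-.25,0.1,.03,.07))
    rep('lamp',box(.5,.6,-.32,-.22,.085,.115))
    rep('handle',box(.45,.6,.1,.25,.118,.145))
    rep('roof',box(.4,.6,-.12,.12,.145,.157))
    rep('tray',box(.47,.58,.03,.3,.07,.09))
    rep('rail',box(.44,.6,.03,.3,.057,.09))
E
```

```text
top chowki 1692 [ 0.4237 -0.0788  0.0499] rect [425.  -75.1] [ 48.6 349.6] 0.2 z [0.0456 0.0498 0.0541]
top lamp 178 [ 0.5457 -0.2621  0.1003] rect [ 545.9 -262.1] [44.7 44.3] 71.2 z [0.0962 0.0999 0.1049]
top handle 102 [0.529  0.2066 0.1291] rect [492.4 170.6] [143.4  46. ] 45.6 z [0.1212 0.1294 0.1342]
top roof 1830 [0.4936 0.0247 0.1518] rect [495.   24.9] [137.2 124.1] 78.8 z [0.1479 0.1518 0.1557]
top tray 704 [0.5196 0.1556 0.0781] rect [521.5 163.1] [120.3  79.1] 79.0 z [0.0722 0.0781 0.0839]
top rail 1026 [0.5187 0.165  0.0738] rect [537.8 156.8] [288.4 129.7] 74.1 z [0.0597 0.0761 0.0831]
side chowki 1382 [ 0.4235 -0.1049  0.0497] rect [425.  -74.8] [ 49.9 349.1] 0.0 z [0.0465 0.0494 0.053 ]
side lamp 240 [ 0.5463 -0.2656  0.0986] rect [ 547.2 -263.7] [47.2 43.5] 79.2 z [0.0887 0.0994 0.1026]
side handle 77 [0.5315 0.2045 0.1258] rect [531.5 207.4] [22.3 45.6] 80.9 z [0.1197 0.1267 0.1317]
side roof 1245 [0.4941 0.0186 0.1512] rect [495.2  25.3] [145.6 124.4] 78.8 z [0.1479 0.1512 0.1544]
side tray 104 [0.5309 0.2004 0.08  ] rect [529.4 201.5] [33.3 78.9] 67.3 z [0.0726 0.0792 0.0885]
side rail 141 [0.5345 0.2063 0.0758] rect [532.3 215.3] [58.2 84.7] 74.8 z [0.0607 0.0774 0.0882]
```

```bash
cat >> h.py <<'E'
def plan(pos,yang,n,step=None):
    """rows to bring the tool, pointing down, to pos with tool y at world angle yang (deg)"""
    M=T(); y=np.array([np.cos(np.radians(yang)),np.sin(np.radians(yang)),0]); z=np.array([0,0,-1.])
    G=np.stack([np.cross(y,z),y,z],1); rv=R.from_matrix(M[:3,:3].T@G).as_rotvec()/n
    Rm=M[:3,:3].copy(); d=(np.array(pos)-M[:3,3])/n; out=[]
    for i in range(n):
        out.append([round(float(a),2) for a in np.r_[Rm.T@d*100,np.degrees(rv)]]); Rm=Rm@R.from_rotvec(rv).as_matrix()
    for r in out: print(r)
E
python3 -c "
from h import *
plan([.5465,-.263,.25],-11,10)"
```

```text
[4.55, -2.24, -0.27, 0.0, 0.0, -6.33]
[4.77, -1.72, -0.27, 0.0, 0.0, -6.33]
[4.93, -1.19, -0.27, 0.0, 0.0, -6.33]
[5.03, -0.64, -0.27, 0.0, 0.0, -6.33]
[5.07, -0.08, -0.27, 0.0, 0.0, -6.33]
[5.04, 0.48, -0.27, 0.0, 0.0, -6.33]
[4.96, 1.03, -0.27, 0.0, 0.0, -6.33]
[4.82, 1.57, -0.27, 0.0, 0.0, -6.33]
[4.61, 2.09, -0.27, 0.0, 0.0, -6.33]
[4.35, 2.59, -0.27, 0.0, 0.0, -6.33]
```

>>> {"fn": "move_arm", "kwargs": {"increments": [[4.55,-2.24,-0.27,0,0,-6.33],[4.77,-1.72,-0.27,0,0,-6.33],[4.93,-1.19,-0.27,0,0,-6.33],[5.03,-0.64,-0.27,0,0,-6.33],[5.07,-0.08,-0.27,0,0,-6.33],[5.04,0.48,-0.27,0,0,-6.33],[4.96,1.03,-0.27,0,0,-6.33],[4.82,1.57,-0.27,0,0,-6.33]], "fingers": 1, "force": 20}}

```text
time_s: 1.9
position: [0.4722, -0.3293, 0.2445]
ee_rot: [2.626, 1.724, -0.0]
contact_force: [1.0, -1.2, -0.6]
gripper_width: 1.001
gripper_force: 0.0
```

>>> {"fn": "move_arm", "kwargs": {"increments": [[4.61,2.09,-0.27,0,0,-6.33],[4.35,2.59,-0.27,0,0,-6.33],[0,0,0,0,0,0],[0,0,0,0,0,0]]}}

```text
time_s: 2.4
position: [0.5461, -0.2631, 0.2494]
ee_rot: [2.424, 1.998, -0.001]
contact_force: [-0.6, -0.8, 0.4]
gripper_width: 0.993
gripper_force: 0.0
```

```bash
python3 - <<'E'
from h import *
np.set_printoptions(precision=4,suppress=True)
print(T()); print(monitor.read_state()['contact_force'])
p=cap('wrist'); save(p,'w1.png'); q=cloud(p).reshape(-1,3); print(p['tool_from_camera'],p['vfov'])
m=(abs(q[:,0]-.5465)<.05)&(abs(q[:,1]+.263)<.05)&(q[:,2]>.088)&(q[:,2]<.112); b=q[m]
print(len(b)); print(cv2.minEnclosingCircle((b[:,:2]*1000).astype(np.float32)),cv2.minAreaRect((b[:,:2]*1000).astype(np.float32)),np.percentile(b[:,2],[5,50,95]))
E
```

```text
[[ 0.1908  0.9816 -0.0004  0.5461]
 [ 0.9816 -0.1908 -0.0004 -0.2631]
 [-0.0004 -0.0003 -1.      0.2494]
 [ 0.      0.      0.      1.    ]]
[-0.5545 -0.8009  0.4375]
[[-0.0004 -0.9532 -0.3022  0.0841]
 [ 1.     -0.0002 -0.0006  0.0007]
 [ 0.0005 -0.3022  0.9532 -0.1638]
 [ 0.      0.      0.      1.    ]] 71.74465420563578
1225
((547.9952392578125, -261.4248352050781), 23.47534942626953) ((548.0624389648438, -261.4075012207031), (46.409385681152344, 45.57659912109375), 80.15167236328125) [0.1007 0.1023 0.1037]
```

View pics/w1.png

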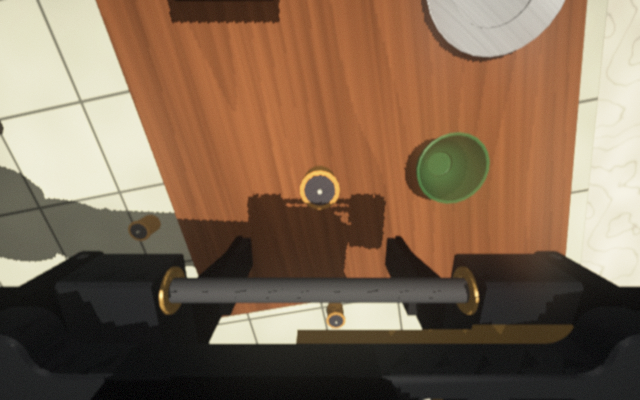

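The wrist view shows the lamp at (320,190) with a 47 mm lip, so it is the large one. I'm descending to grasp it.

>>> {"fn": "move_arm", "kwargs": {"increments": [[0.2,0.15,5.5,0,0,0],[0,0,5.5,0,0,0],[0,0,4.5,0,0,0],[0,0,2.4,0,0,0],[0,0,1.1,0,0,0],[0,0,0,0,0,0]]}}

```text
time_s: 3.2
position: [0.5478, -0.2618, 0.0596]
ee_rot: [-2.425, -1.998, 0.001]
contact_force: [-0.2, -0.7, 1.0]
gripper_width: 0.998
gripper_force: 0.0
```

>>> {"fn": "move_arm", "kwargs": {"increments": [[0,0,0,0,0,0],[0,0,0,0,0,0],[0,0,0,0,0,0],[0,0,0,0,0,0],[0,0,0,0,0,0],[0,0,0,0,0,0]], "fingers": -1, "force": 20}}

```text
time_s: 3.95
position: [0.5482, -0.261, 0.0596]
ee_rot: [2.423, 1.999, -0.0]
contact_force: [-0.7, -0.4, 1.2]
gripper_width: 0.521
gripper_force: 20.0
```

>>> {"fn": "move_arm", "kwargs": {"increments": [[0,0,-2,0,0,0],[0,0,-5,0,0,0],[0,0,-6,0,0,0],[0,0,-6,0,0,0],[0,0,0,0,0,0]]}}

```text
time_s: 4.58
position: [0.5506, -0.2613, 0.2564]
ee_rot: [2.416, 1.994, 0.007]
contact_force: [0.2, -0.5, -2.7]
gripper_width: 0.518
gripper_force: 20.0
```

```bash
python3 -c "
from h import *
plan([.5,.055,.25],-11,7)"
```

```text
[4.3, -1.57, 0.07, 0.08, 0.02, 0.01]
[4.3, -1.57, 0.07, 0.08, 0.02, 0.01]
[4.3, -1.57, 0.07, 0.08, 0.02, 0.01]
[4.3, -1.57, 0.08, 0.08, 0.02, 0.01]
[4.3, -1.57, 0.08, 0.08, 0.02, 0.01]
[4.3, -1.57, 0.08, 0.08, 0.02, 0.01]
[4.3, -1.57, 0.09, 0.08, 0.02, 0.01]
```

>>> {"fn": "move_arm", "kwargs": {"increments": [[3,-1,0,0,0,0],[4.6,-1.6,0,0,0,0],[5,-1.8,0,0,0,0],[5,-1.8,0,0,0,0],[5,-1.8,0,0,0,0],[4.5,-1.6,0,0,0,0],[3,-1.3,0,0,0,0],[0,0,0,0,0,0]]}}

```text
time_s: 5.58
position: [0.4975, 0.0583, 0.2498]
ee_rot: [-2.418, -2.006, -0.0]
contact_force: [0.2, 0.1, -1.7]
gripper_width: 0.523
gripper_force: 20.0
```

```bash
python3 - <<'E'
from h import *
np.set_printoptions(precision=4,suppress=True)
print(T())
p=cap('wrist'); save(p,'w2.png'); c=cloud(p); np.save('w2.npy',c); q=c.reshape(-1,3)
for t in ('tray_seat','tray_handle'): print(t,[(d['centre'],d['conf']) for d in nets.recognise(t,p)])
a=np.array([-.1908,-.9816]); 
def rep(l,m):
    b=q[m]; r=cv2.minAreaRect((b[:,:2]*1000).astype(np.float32)); print(l,len(b),r,np.percentile(b[:,2],[5,50,95]))
near=(abs(q[:,0]-.52)<.08)&(q[:,1]>.05)&(q[:,1]<.28)
rep('handle',near&(q[:,1]>.15)&(q[:,2]>.12)&(q[:,2]<.14))
rep('tray',near&(q[:,2]>.0735)&(q[:,2]<.086))
rep('rail',near&(q[:,2]>.057)&(q[:,2]<.068))
E
```

```text
[[ 0.1849  0.9828  0.      0.4975]
 [ 0.9828 -0.1849  0.0001  0.0583]
 [ 0.0001  0.     -1.      0.2498]
 [ 0.      0.      0.      1.    ]]
tray_seat [([0.5216, 0.169, 0.0724], 0.73)]
tray_handle [([0.5257, 0.1666, 0.0764], 0.69)]
handle 1220 ((531.4660034179688, 209.46536254882812), (16.427778244018555, 49.41236114501953), 79.3604965209961) [0.125  0.1313 0.1327]
tray 5239 ((521.4614868164062, 148.9305877685547), (137.85848999023438, 103.81552124023438), 77.70633697509766) [0.0785 0.0799 0.0848]
rail 2657 ((522.9368286132812, 160.97125244140625), (168.99925231933594, 104.19328308105469), 79.02285766601562) [0.0623 0.0638 0.0653]
```

View pics/w2.png

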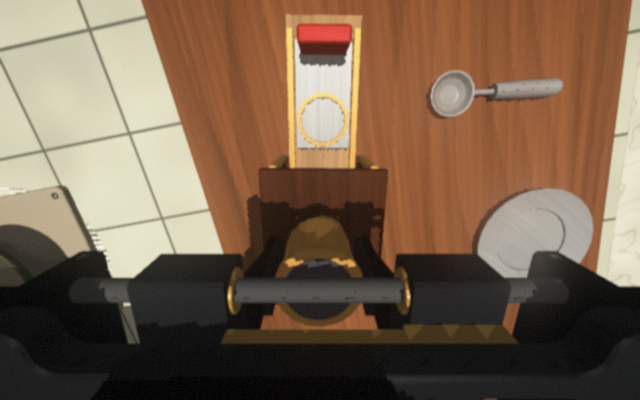

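The ring is at pixel (322,120), the handle at (325,38), and the cup is held over the canopy. I'll fit the ring circle from its gold pixels.

```bash
python3 - <<'E'
from h import *
im=cv2.imread('pics/w2.png'); hsv=cv2.cvtColor(im,cv2.COLOR_BGR2HSV); c=np.load('w2.npy')
m=cv2.inRange(hsv,(15,110,90),(35,255,255))>0
k=np.zeros_like(m);k[90:152,297:348]=1; m&=k
b=c[m&(c[...,2]>.075)&(c[...,2]<.095)]
print(len(b)); 
e=cv2.fitEllipse((b[:,:2]*1000).astype(np.float32)); print(e, cv2.minEnclosingCircle((b[:,:2]*1000).astype(np.float32)))
h=np.array([.53147,.20947]); a=np.radians(79.1); d=-np.array([np.cos(a),np.sin(a)])
print('from handle',h+.075*d)
E
python3 -c "
from h import *
plan([.517,.136,.25],-10.9,2)"
```

```text
430
((517.1652221679688, 136.16757202148438), (53.16729736328125, 53.228694915771484), 126.6513671875) ((517.2055053710938, 136.0949249267578), 28.37723731994629)
from handle [0.51728784 0.1358231 ]
[4.19, 0.13, -0.03, -0.01, 0.02, -0.06]
[4.19, 0.14, -0.03, -0.01, 0.02, -0.06]
```

>>> {"fn": "move_arm", "kwargs": {"increments": [[4.1,0.1,0,0,0,0],[4,0.15,0,0,0,0],[0.25,0,1,0,0,0],[0,0,4,0,0,0],[0,0,5,0,0,0],[0,0,3,0,0,0],[0,0,1,0,0,0],[0,0,0,0,0,0]]}}

```text
time_s: 6.72
position: [0.517, 0.1359, 0.1096]
ee_rot: [-2.425, -1.998, 0.001]
contact_force: [0.1, 0.1, -1.0]
gripper_width: 0.523
gripper_force: 20.0
```

```bash
python3 -c "
from h import *
p=cap('side');save(p,'s2.png')
plan([.5172,.1360,.09],-10.9,1);print(monitor.read_state()['contact_force'])"
```

```text
[-0.04, -0.02, 2.05, 0.06, -0.01, -0.1]
[ 0.23391166  0.44307089 -1.97846652]
```

>>> {"fn": "move_arm", "kwargs": {"increments": [[0,0,1,0,0,0],[0,0,0.6,0,0,0],[0,0,0.3,0,0,0],[0,0,0.15,0,0,0],[0,0,0,0,0,0]]}}

```text
time_s: 7.4
position: [0.5168, 0.1368, 0.0891]
ee_rot: [2.423, 1.999, 0.0]
contact_force: [0.2, 1.6, -1.8]
gripper_width: 0.522
gripper_force: 20.0
```

>>> {"fn": "move_arm", "kwargs": {"increments": [[0,0,0.1,0,0,0],[0,0,0.05,0,0,0],[0,0,0,0,0,0]]}}

```text
time_s: 7.78
position: [0.5168, 0.1368, 0.0876]
ee_rot: [2.423, 1.999, 0.0]
contact_force: [-0.1, -0.5, -0.8]
gripper_width: 0.525
gripper_force: 20.0
```

>>> {"fn": "move_arm", "kwargs": {"increments": [[0,0,0,0,0,0],[0,0,0,0,0,0],[0,0,0,0,0,0],[0,0,0,0,0,0]], "fingers": 1}}

```text
time_s: 8.28
position: [0.5168, 0.1367, 0.0876]
ee_rot: [2.423, 1.999, 0.0]
contact_force: [0.2, 0.1, 0.4]
gripper_width: 0.889
gripper_force: 0.0
```

>>> {"fn": "move_arm", "kwargs": {"increments": [[0,0,-1,0,0,0],[0,0,-3,0,0,0],[0,0,-5,0,0,0],[0,0,-5,0,0,0],[0,0,0,0,0,0]]}}

```text
time_s: 8.9
position: [0.5186, 0.1378, 0.2321]
ee_rot: [2.42, 1.997, 0.01]
contact_force: [0.8, -0.3, -0.8]
gripper_width: 1.0
gripper_force: 0.0
```

```bash
python3 - <<'E'
from h import *
np.set_printoptions(precision=4,suppress=True)
p=cap('wrist'); save(p,'w3.png'); q=cloud(p).reshape(-1,3)
b=q[(abs(q[:,0]-.517)<.04)&(abs(q[:,1]-.136)<.04)&(q[:,2]>.11)&(q[:,2]<.14)]
print(len(b),cv2.minEnclosingCircle((b[:,:2]*1000).astype(np.float32)),np.percentile(b[:,2],[5,50,95]),monitor.read_state()['contact_force'])
plan([.5391,.2493,.2],-10.9,3)
E
```

```text
1619 ((516.6567993164062, 136.1006622314453), 23.607580184936523) [0.1286 0.1302 0.1316] [-0.205  -0.6382 -0.4814]
[3.81, -0.01, 0.99, 0.07, -0.02, -0.02]
[3.81, -0.01, 0.99, 0.07, -0.02, -0.02]
[3.81, -0.01, 0.99, 0.07, -0.02, -0.02]
```

View pics/w3.png

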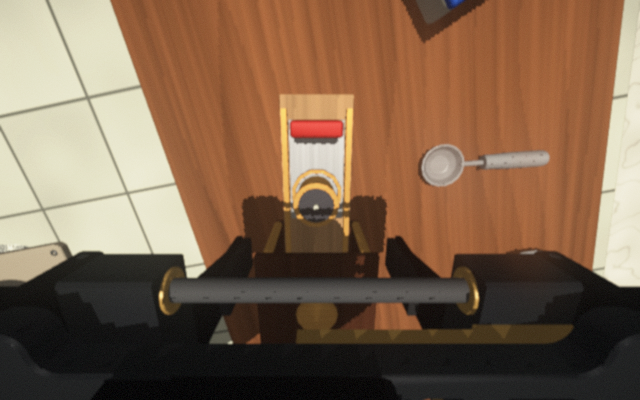

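The cup is seated in the ring, with its top about 50 mm above the tray and its centre at (0.5167, 0.136), pixel (317,205). Next I shut the fingers and go behind the handle.

>>> {"fn": "move_arm", "kwargs": {"increments": [[3.8,0,0,0,0,0],[3.8,0,0,0,0,0],[3.8,0,0,0,0,0],[0,0,4,0,0,0],[0,0,5,0,0,0],[0,0,3,0,0,0],[0,0,0.9,0,0,0],[0,0,0,0,0,0]], "fingers": -1}}

```text
time_s: 9.95
position: [0.5382, 0.2487, 0.0984]
ee_rot: [-2.423, -1.999, 0.001]
contact_force: [0.1, 0.6, 0.9]
gripper_width: 0.173
gripper_force: 0.0
```

```bash
python3 -c "
from h import *
p=cap('side');save(p,'s3.png')
print(T());plan([.5329,.2175,.098],-10.9,1);print(monitor.read_state()['contact_force'],monitor.read_state()['gripper_width'])"
```

```text
[[ 1.89951177e-01  9.81793291e-01  6.96022536e-04  5.38746539e-01]
 [ 9.81793411e-01 -1.89951465e-01  3.73689273e-04  2.48946993e-01]
 [ 4.99096121e-04  6.12367622e-04 -9.99999688e-01  9.93491686e-02]
 [ 0.00000000e+00  0.00000000e+00  0.00000000e+00  1.00000000e+00]]
[-3.2, 0.02, 0.13, 0.04, -0.03, -0.05]
[-0.05698132 -0.36914605  0.54788684] 0.1267176648192826
```

>>> {"fn": "move_arm", "kwargs": {"increments": [[-0.6,0,0,0,0,0],[-0.6,0,0,0,0,0],[-0.3,0,0,0,0,0],[-0.2,0,0,0,0,0],[-0.15,0,0,0,0,0],[-0.1,0,0,0,0,0],[0,0,0,0,0,0]]}}

```text
time_s: 10.88
position: [0.5347, 0.2295, 0.0985]
ee_rot: [2.423, 1.999, -0.0]
contact_force: [0.7, -0.1, 0.0]
gripper_width: 0.001
gripper_force: 0.0
```

>>> {"fn": "move_arm", "kwargs": {"increments": [[-0.1,0,0,0,0,0],[-0.1,0,0,0,0,0],[-0.1,0,0,0,0,0],[-0.1,0,0,0,0,0],[0,0,0,0,0,0]]}}

```text
time_s: 11.5
position: [0.5341, 0.2268, 0.0986]
ee_rot: [-2.422, -2.0, -0.003]
contact_force: [2.5, 6.2, -4.5]
gripper_width: 0.003
gripper_force: 3.3
```

>>> {"fn": "move_arm", "kwargs": {"increments": [[-0.1,0,0,0,0,0],[-0.1,0,0,0,0,0],[0,0,0,0,0,0]]}}

```text
time_s: 11.88
position: [0.5339, 0.2261, 0.0987]
ee_rot: [-2.42, -2.0, -0.006]
contact_force: [5.9, 11.0, -7.7]
gripper_width: 0.005
gripper_force: 5.6
```

>>> {"fn": "move_arm", "kwargs": {"increments": [[-0.1,0,0,0,0,0],[-0.1,0,0,0,0,0],[0,0,0,0,0,0]]}}

```text
time_s: 12.25
position: [0.5335, 0.2237, 0.0987]
ee_rot: [-2.421, -2.0, -0.005]
contact_force: [4.1, 8.3, -5.7]
gripper_width: 0.002
gripper_force: 4.3
```

>>> {"fn": "move_arm", "kwargs": {"increments": [[-0.1,0,0,0,0,0],[-0.1,0,0,0,0,0],[0,0,0,0,0,0]]}}

```text
time_s: 12.62
position: [0.5328, 0.2202, 0.0986]
ee_rot: [-2.423, -2.0, -0.001]
contact_force: [1.0, 2.5, -1.6]
gripper_width: 0.003
gripper_force: 1.6
```

The catch broke free at about 12 N. Now I'm sliding it gently.

>>> {"fn": "move_arm", "kwargs": {"increments": [[-0.1,0,0,0,0,0],[-0.2,0,0,0,0,0],[-0.2,0,0,0,0,0],[-0.25,0,0,0,0,0],[-0.25,0,0,0,0,0],[-0.25,0,0,0,0,0],[-0.25,0,0,0,0,0],[-0.25,0,0,0,0,0]]}}

```text
time_s: 13.62
position: [0.5294, 0.2024, 0.0986]
ee_rot: [2.423, 1.999, -0.0]
contact_force: [-0.0, 4.7, -0.8]
gripper_width: 0.007
gripper_force: 2.1
```

>>> {"fn": "move_arm", "kwargs": {"increments": [[-0.25,0,0,0,0,0],[-0.25,0,0,0,0,0],[-0.25,0,0,0,0,0],[-0.25,0,0,0,0,0],[-0.25,0,0,0,0,0],[-0.25,0,0,0,0,0],[-0.25,0,0,0,0,0],[-0.25,0,0,0,0,0]]}}

```text
time_s: 14.62
position: [0.5256, 0.1828, 0.0986]
ee_rot: [2.423, 1.999, -0.0]
contact_force: [-1.7, 4.5, 2.9]
gripper_width: 0.007
gripper_force: 2.1
```

>>> {"fn": "move_arm", "kwargs": {"increments": [[-0.25,0,0,0,0,0],[-0.25,0,0,0,0,0],[-0.25,0,0,0,0,0],[-0.2,0,0,0,0,0],[-0.15,0,0,0,0,0],[-0.1,0,0,0,0,0]]}}

```text
time_s: 15.38
position: [0.5235, 0.1708, 0.0985]
ee_rot: [2.423, 1.999, -0.0]
contact_force: [-0.1, 4.1, 1.4]
gripper_width: 0.007
gripper_force: 1.9
```

>>> {"fn": "move_arm", "kwargs": {"increments": [[-0.1,0,0,0,0,0],[-0.1,0,0,0,0,0],[-0.1,0,0,0,0,0],[-0.1,0,0,0,0,0],[-0.1,0,0,0,0,0],[-0.1,0,0,0,0,0],[-0.1,0,0,0,0,0],[-0.1,0,0,0,0,0]]}}

```text
time_s: 16.38
position: [0.522, 0.1631, 0.0985]
ee_rot: [2.423, 1.999, 0.0]
contact_force: [0.6, 4.4, -0.3]
gripper_width: 0.005
gripper_force: 1.9
```

>>> {"fn": "move_arm", "kwargs": {"increments": [[-0.1,0,0,0,0,0],[-0.1,0,0,0,0,0],[-0.1,0,0,0,0,0],[-0.1,0,0,0,0,0]]}}

```text
time_s: 16.88
position: [0.5212, 0.1592, 0.0985]
ee_rot: [2.423, 1.999, -0.0]
contact_force: [1.9, 3.6, -1.6]
gripper_width: 0.002
gripper_force: 1.9
```

>>> {"fn": "move_arm", "kwargs": {"increments": [[-0.1,0,0,0,0,0],[-0.1,0,0,0,0,0],[-0.1,0,0,0,0,0],[-0.1,0,0,0,0,0]]}}

```text
time_s: 17.38
position: [0.5204, 0.1553, 0.0985]
ee_rot: [2.423, 1.999, 0.0]
contact_force: [1.2, 3.4, -1.4]
gripper_width: 0.003
gripper_force: 1.9
```

>>> {"fn": "move_arm", "kwargs": {"increments": [[-0.1,0,0,0,0,0],[-0.1,0,0,0,0,0],[-0.1,0,0,0,0,0],[-0.1,0,0,0,0,0]]}}

```text
time_s: 17.88
position: [0.5196, 0.1514, 0.0985]
ee_rot: [2.423, 1.999, 0.0]
contact_force: [2.6, 3.7, -1.3]
gripper_width: 0.001
gripper_force: 1.9
```

>>> {"fn": "move_arm", "kwargs": {"increments": [[-0.1,0,0,0,0,0],[-0.1,0,0,0,0,0],[-0.1,0,0,0,0,0],[-0.1,0,0,0,0,0]]}}

```text
time_s: 18.38
position: [0.5189, 0.1475, 0.0985]
ee_rot: [2.423, 1.999, 0.0]
contact_force: [2.4, 4.1, -2.5]
gripper_width: 0.007
gripper_force: 1.9
```

>>> {"fn": "move_arm", "kwargs": {"increments": [[-0.1,0,0,0,0,0],[-0.1,0,0,0,0,0],[-0.1,0,0,0,0,0],[-0.1,0,0,0,0,0]]}}

```text
time_s: 18.88
position: [0.5181, 0.1435, 0.0985]
ee_rot: [2.423, 1.999, -0.0]
contact_force: [2.0, 3.5, -1.7]
gripper_width: 0.0
gripper_force: 1.9
```

>>> {"fn": "move_arm", "kwargs": {"increments": [[-0.1,0,0,0,0,0],[-0.1,0,0,0,0,0],[-0.1,0,0,0,0,0],[-0.1,0,0,0,0,0]]}}

```text
time_s: 19.38
position: [0.5173, 0.1396, 0.0985]
ee_rot: [2.423, 1.999, -0.0]
contact_force: [2.5, 3.3, -2.3]
gripper_width: 0.004
gripper_force: 1.9
```

>>> {"fn": "move_arm", "kwargs": {"increments": [[-0.1,0,0,0,0,0],[-0.1,0,0,0,0,0],[-0.1,0,0,0,0,0],[-0.1,0,0,0,0,0]]}}

```text
time_s: 19.88
position: [0.5168, 0.1369, 0.0986]
ee_rot: [-2.422, -2.0, -0.003]
contact_force: [4.6, 8.5, -5.1]
gripper_width: 0.006
gripper_force: 4.4
```

The force rose from about 3.7 to 9 N and the tool came up short, so the tray is on the stop. I'm backing off gently.

>>> {"fn": "move_arm", "kwargs": {"increments": [[0,0,0,0,0,0],[0,0,0,0,0,0],[0,0,0,0,0,0]]}}

```text
time_s: 20.25
position: [0.5167, 0.1366, 0.0986]
ee_rot: [-2.422, -2.0, -0.002]
contact_force: [3.2, 6.4, -4.4]
gripper_width: 0.006
gripper_force: 3.5
```

>>> {"fn": "move_arm", "kwargs": {"increments": [[0.1,0,0,0,0,0],[0.1,0,0,0,0,0],[0.1,0,0,0,0,0],[0.2,0,0,0,0,0],[0.5,0,0,0,0,0],[1,0,0,0,0,0],[2,0,0,0,0,0],[2,0,0,0,0,0]]}}

```text
time_s: 21.25
position: [0.5281, 0.1958, 0.0986]
ee_rot: [2.423, 1.999, 0.0]
contact_force: [-0.1, -0.3, -0.6]
gripper_width: 0.006
gripper_force: 0.0
```

>>> {"fn": "move_arm", "kwargs": {"increments": [[1,0,-2,0,0,0],[0,0,-4,0,0,0],[0,0,-4,0,0,0],[0,0,-4,0,0,0],[0,0,0,0,0,0]]}}

```text
time_s: 21.88
position: [0.531, 0.2061, 0.2417]
ee_rot: [2.421, 1.999, 0.008]
contact_force: [0.1, -0.4, -0.4]
gripper_width: 0.005
gripper_force: 0.0
```

```bash
python3 - <<'E'
from h import *
np.set_printoptions(precision=4,suppress=True)
p=cap('wrist'); save(p,'w4.png'); q=cloud(p).reshape(-1,3)
b=q[(abs(q[:,0]-.513)<.06)&(q[:,1]>.07)&(q[:,1]<.2)&(q[:,2]>.12)&(q[:,2]<.14)]
r=cv2.minAreaRect((b[:,:2]*1000).astype(np.float32)); print(len(b),r, 'travel', np.hypot(.53147-r[0][0]/1e3,.20947-r[0][1]/1e3))
p=cap('side'); cv2.imwrite('pics/s4.png',cv2.resize(p['pixels'][100:300,200:500,::-1],None,fx=2.5,fy=2.5))
E
```

```text
0 ((0.0, 0.0), (0.0, 0.0), 0.0) travel 0.5712600474389925
```

View pics/w4.png

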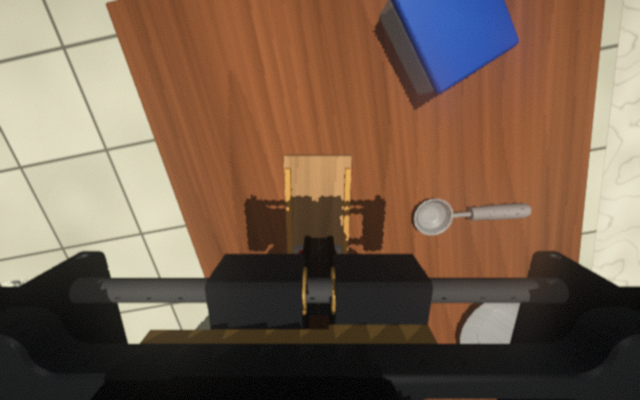

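View pics/s4.png

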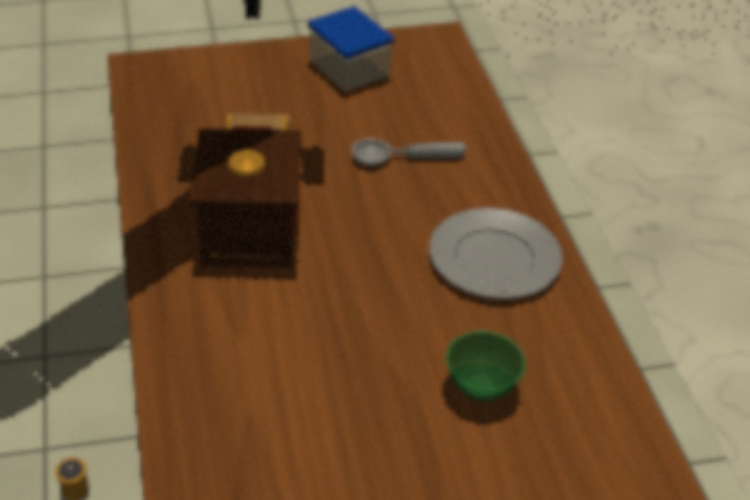

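>>> {"fn": "move_arm", "kwargs": {"increments": [[4,0,0,0,0,0],[4,0,0,0,0,0],[4,0,0,0,0,0],[0,0,0,0,-10,0],[0,0,0,0,-10,0],[0,0,0,0,-10,0],[0,0,0,0,0,0],[0,0,0,0,0,0]]}}

```text
time_s: 22.98
position: [0.5529, 0.3222, 0.2378]
ee_rot: [2.124, 1.752, -0.568]
contact_force: [0.4, -0.6, 0.2]
gripper_width: 0.004
gripper_force: 0.0
```

```bash
python3 - <<'E'
from h import *
p=cap('wrist'); save(p,'w5.png'); q=cloud(p).reshape(-1,3)
d=-np.array([.1891,.982]); x=(q[:,:2]-[.5172,.136])@d; y=(q[:,:2]-[.5172,.136])@[.982,-.1891]
for l,z0,z1,x0,x1 in (('handle',.09,.128,-.01,.03),('handle top',.126,.138,-.01,.03),('cup',.09,.14,.05,.13)):
    m=(abs(y)<.035)&(x>x0)&(x<x1)&(q[:,2]>z0)&(q[:,2]<z1); print(l,m.sum(),np.percentile(x[m],[2,50,98]).round(4) if m.any() else '',(y[m].min(),y[m].max(),q[m,2].min(),q[m,2].max()) if m.any() else '')
E
```

```text
handle 18 [0.0083 0.0094 0.0113] (np.float64(-0.0250001923307225), np.float64(0.024884306166224102), np.float64(0.09100539742993671), np.float64(0.11065623756838422))
handle top 0  
cup 0
```

View pics/w5.png

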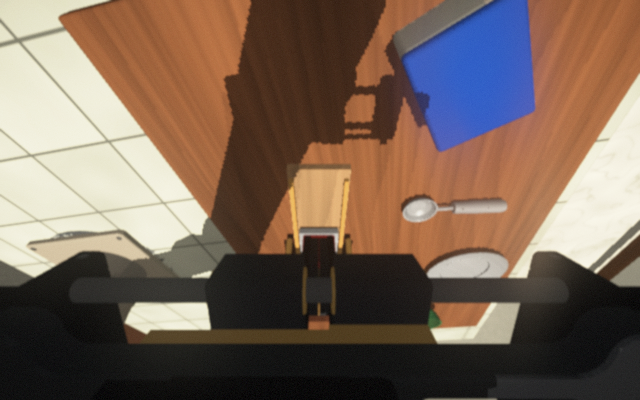

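```bash
python3 -c "
from h import *
print(job.finish_job())"
```

```text
the job is handed in; nothing more can be done
None
```

I stood the lamp cup in the ring and pushed the tray free at about 12 N. It then slid about 92 mm to rest lightly on the stop (about 9 N at contact, not rammed), and the job is handed in. Plate, bowl, spoon and container looked undisturbed, but the cup was hidden inside the shrine after the push, so I did not see it standing there.

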